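# Sort the coffee pods at the espresso stand

### The arm

A 6-joint arm with a two-finger parallel gripper is mounted at the origin on the work surface. World frame = base frame: x ahead of the robot, y to its left, z up, the work surface at z = 0. Lengths are in m, angles in rad, forces in N, time in s.
With the tool pointing down it reaches from about 0.25 to 0.775 m from the base axis. Payload 4 kg.
Tool frame: the origin (TCP) lies midway between the tips of the shut fingers; the grasp point (between the pads) lies 19 mm behind it; x points along the fingers, z is the direction in which the jaws open and shut, and the axes are right-handed (so a half turn about x gives the same grasp; the last joint's range is limited). The gripper opens to 94 mm and grips with 3 to 60 N. Pads are 16 mm wide; open, the fingers measure 119 mm over their backs; the gripper's body (75 mm by 177 mm) begins 78 mm behind the grasp point.
Start: joints at [-0.103, 0.087, 1.371, -0, 1.684, -0.103], TCP at [0.55, -0, 0.206] pointing down, gripper open.
Joint ranges: [-3.1, 3.1], [-0.76, 2.03], [0.27, 2.55], [-1.08, 4.22], [0.17, 2.65], [-2.57, 2.57]. Speed limits (rad/s): [2.79, 2.79, 3.14, 3.14, 3.14, 3.14].

### API

Orientations are given as a unit quaternion [w, x, y, z].
In Python, from plant import arm gives the robot as it stands. The module is installed in compiled form; this text tells all that it offers.
- The arm moves only by the shell command python3 -m creep 'ROWS' [OPENING]. ROWS is JSON, one flat list of numbers, 4 for each row, row after row: the shift along the tool's x, y, z in mm, then the turn about the tool's x in degrees. In form: [x, y, z, yaw, x, y, z, yaw, ...]. A call has 1 to 10 rows; each row is the pose to reach, as a shift and turn from the pose commanded when the call began, along the tool's axes at that moment; what a row does not reach only later rows make up. A row lasts 1/12 s, in which the tool goes at most 41.7 mm and 7.16 degrees, less where a joint would pass 70% of its speed; a pose out of reach is approached as far as the arm can. A call with a gripper value outside its range is refused whole. OPENING is the opening, from -1 (shut) to 1 (fully open), set as the call begins (- or left out, the last holds). The fingers move at their own pace and stop on an object; the grip force is fixed at half the most. Time passes only in rows, so rows that repeat a pose let the fingers close. It gives the time, the measured TCP pose, the force and the opening at its end, in the units of the state.
- arm.read_state(): the state, without advancing time (a new reading comes with each control period).
- arm.grab_frame(name): name is "scene" or "side" or "wrist"; returns (picture, depth): 400x640x3 uint8, red, green, blue; 400x640 float32, m along the optical axis (not along the pixel's ray), 0 where there is no reading.
- arm.calibration(name): a dict with "fovy" (degrees; the focal length in pixels is half the picture's height over the tangent of half this angle, whatever the lens; pixels are square), "cx", "cy" (the principal point, pixels), "dist" ([k1, k2, p1, p2, k3] as OpenCV has them; the pictures are not rectified), "R" (3x3) and "t" (3): a world point X has camera coordinates R X + t; the wrist camera has in their place "T_tool_cam" (4x4, takes a point from camera to tool coordinates, whose origin is the TCP and whose axes are the tool frame's). Camera axes: x right, y down, z forward; pixel columns grow to the right and rows downward; lengths in m; the calibration is good to about 2 mm. A picture is of the moment at which its call begins: read the wrist's pose just before it. calibration takes no time and is no camera call.
- arm.sign_off(): hands the job in, once; it reports no verdict.
The state is a dict: "time_s": time; "joint_pos": joint angles; "joint_vel": joint speeds; "effort": joint torques, N m; "position": TCP position; "tcp_rot": TCP orientation; "force": force on the tool from outside, world axes, zero at the start; "torque": the same for the moment, N m; "opening": finger opening in m.
Only numpy, scipy, OpenCV 4.12 (cv2) and the standard library are available. Lean on these libraries where they do the work, as an engineer would, in place of code of your own. Each camera call takes 0.05 s, during which the arm holds its last target.

### The job

Sort the five coffee pods on the counter: stand both fresh amber pods in the amber tray and both fresh cream pods in the cream tray, upright with the wide silvery rim flat on the tray floor, side by side and not stacked. The used pod, which is amber too but has a dark, torn top, goes into the black waste pan. Let go of everything, and leave the milk jug and the stack of cups where they stand.

Things in the scene. Friction and masses are not known exactly. Their poses are not given: they have to be found in the camera images.
- pod_amber_a: Fresh amber round coffee portion pod standing rim down: a silvery flange 50 mm across and 3 mm thick at the bottom, above it a straight round amber (orange-brown) body 38 mm across (grip here) up to 32 mm height; its top is smooth and of the same colour, slightly domed, 35 mm in all; about 18 g. Loose. Origin: centre of the flange's underside; z up along its axis; yaw means nothing.
- pod_amber_b: Fresh amber round coffee portion pod standing rim down: a silvery flange 50 mm across and 3 mm thick at the bottom, above it a straight round amber (orange-brown) body 38 mm across (grip here) up to 32 mm height; its top is smooth and of the same colour, slightly domed, 35 mm in all; about 18 g. Loose. Origin: centre of the flange's underside; z up along its axis; yaw means nothing.
- pod_cream_a: Fresh cream round coffee portion pod standing rim down: a silvery flange 50 mm across and 3 mm thick at the bottom, above it a straight round cream (pale yellow) body 38 mm across (grip here) up to 32 mm height; its top is smooth and of the same colour, slightly domed, 35 mm in all; about 18 g. Loose. Origin: centre of the flange's underside; z up along its axis; yaw means nothing.
- pod_cream_b: Fresh cream round coffee portion pod standing rim down: a silvery flange 50 mm across and 3 mm thick at the bottom, above it a straight round cream (pale yellow) body 38 mm across (grip here) up to 32 mm height; its top is smooth and of the same colour, slightly domed, 35 mm in all; about 18 g. Loose. Origin: centre of the flange's underside; z up along its axis; yaw means nothing.
- pod_used: Used round coffee portion pod standing rim down: a silvery flange 50 mm across and 3 mm thick at the bottom, above it a straight round amber (orange-brown) body 38 mm across (grip here) up to 32 mm height; its top is dark brown with torn silvery foil flaps, which tells it from the fresh amber pods; about 18 g. Loose. Origin: centre of the flange's underside; z up along its axis; yaw means nothing.
- tray_amber: Amber (orange-brown) open tray fixed to the counter, outside 112 by 160 mm, inside 104 by 152 mm: room for two pods side by side along its long axis (for example 35 mm either side of the middle). Floor 4 mm thick, walls 4 mm thick and 18 mm high above the counter. Origin: centre of its underside, at counter height; x along the 112 mm side, y along the 160 mm side, z up.
- tray_cream: Cream (pale yellow) open tray fixed to the counter, outside 112 by 160 mm, inside 104 by 152 mm: room for two pods side by side along its long axis (for example 35 mm either side of the middle). Floor 4 mm thick, walls 4 mm thick and 18 mm high above the counter. Origin: centre of its underside, at counter height; x along the 112 mm side, y along the 160 mm side, z up.
- waste_pan: Black square waste pan, an open tray fixed to the counter, outside 112 by 112 mm, inside 104 by 104 mm. Floor 4 mm thick, walls 4 mm thick and 18 mm high above the counter. Origin: centre of its underside, at counter height; x along the 112 mm side, y along the other 112 mm side, z up.
- jug: Bystander: steel milk jug with a handle at its +y, 84 mm across, 95 mm high, loose, upright. Origin: centre of its underside. Not to be disturbed.
- cup_stack: Bystander: stack of three upturned brown paper cups, 82 mm across at the foot, about 122 mm high, loose. Origin: centre of its underside. Not to be disturbed.
Not all that is in view belongs to the job. Leave any blue or turquoise look-alike of the pod_amber_a alone.

How it is judged:
At the end, for the whole second after the job is handed in: Both fresh amber pods in the amber tray, both fresh cream pods in the cream tray, rim down on the tray floor (within 5 mm, tilted under 0.12 rad); the used pod inside the black waste pan, any way up (origin under 45 mm above the counter); all at rest and released (x of pod_amber_a in the frame of tray_amber between -0.03 and 0.03 m and y of pod_amber_a in the frame of tray_amber between -0.054 and 0.054 m and z of pod_amber_a in the frame of tray_amber between 0 and 0.009 m and angle between each of pod_amber_a, pod_amber_b, pod_cream_a, pod_cream_b's own z axis and vertical below 0.12 rad and x of pod_amber_b in the frame of tray_amber between -0.03 and 0.03 m and y of pod_amber_b in the frame of tray_amber between -0.054 and 0.054 m and z of pod_amber_b in the frame of tray_amber between 0 and 0.009 m and x of pod_cream_a in the frame of tray_cream between -0.03 and 0.03 m and y of pod_cream_a in the frame of tray_cream between -0.054 and 0.054 m and z of pod_cream_a in the frame of tray_cream between 0 and 0.009 m and x of pod_cream_b in the frame of tray_cream between -0.03 and 0.03 m and y of pod_cream_b in the frame of tray_cream between -0.054 and 0.054 m and z of pod_cream_b in the frame of tray_cream between 0 and 0.009 m and x of pod_used in the frame of waste_pan between -0.053 and 0.053 m and y of pod_used in the frame of waste_pan between -0.053 and 0.053 m and z of pod_used in the frame of waste_pan below 0.045 m and linear speed of each of pod_amber_a, pod_amber_b, pod_cream_a, pod_cream_b, pod_used below 0.02 m/s); the robot touches nothing.
It fails at once if the milk jug is shoved more than 30 mm or tipped (distance of jug from where it was at the start of the episode above 0.03 m or angle between jug's own z axis and vertical above 0.3 rad).
It fails at once if the cup stack is shoved more than 30 mm or tipped (distance of cup_stack from where it was at the start of the episode above 0.03 m or angle between cup_stack's own z axis and vertical above 0.3 rad).
It also fails if it takes over 115 s, if anything falls off the work surface, if the arm or the gripper's body presses on something with over 40 N, if the wrist force passes 120 N, or if a joint passes its speed limit or range.

## Working session

There is one attempt and no reset: what is moved stays moved. The work goes in short steps, Python scripts to look and compute and a shell command to move; the robot and the scene stay as the last step left them, time stands still between calls to the robot, and variables do not carry over. Pictures are saved under pics/ and viewed, and the job is handed in when it is done.

```bash
mkdir -p pics; cat > h.py <<'E'
import numpy as np,cv2,json
from plant import arm
def K(c,shape=(400,640)):
    f=shape[0]/2/np.tan(np.radians(c["fovy"])/2)
    return np.array([[f,0,c["cx"]],[0,f,c["cy"]],[0,0,1.]]),np.array(c["dist"],float)
def qR(q):
    from scipy.spatial.transform import Rotation as R
    return R.from_quat([q[1],q[2],q[3],q[0]]).as_matrix()
def ray(name,uv,st=None):
    c=arm.calibration(name);k,d=K(c)
    p=cv2.undistortPoints(np.array(uv,float).reshape(-1,1,2),k,d).reshape(-1,2)
    r=np.c_[p,np.ones(len(p))]
    if name=="wrist":
        st=st or arm.read_state();T=np.array(c["T_tool_cam"]);Rt=qR(st["tcp_rot"])
        return Rt@T[:3,3]+np.array(st["position"]),r@(Rt@T[:3,:3]).T
    R=np.array(c["R"]);t=np.array(c["t"])
    return -R.T@t,r@R
def plane(name,uv,z,st=None):
    o,r=ray(name,uv,st); return o+r*((z-o[2])/r[:,2])[:,None]
def shot(name,fn):
    im,d=arm.grab_frame(name);cv2.imwrite("pics/"+fn,im[:,:,::-1]);return im,d
E
python3 - <<'E'
from h import *
s=arm.read_state();print(s)
for n in("scene","side","wrist"):
    im,d=shot(n,n+"0.png");np.savez(n+"0.npz",im=im,d=d);print(n,arm.calibration(n))
E
```

```text
{'time_s': 0.0, 'joint_pos': array([-1.03133291e-01,  8.79422227e-02,  1.37224223e+00, -1.90369981e-05,
        1.68356104e+00, -1.03089440e-01]), 'joint_vel': array([ 5.08253400e-06, -3.47412689e-04, -5.95413158e-04, -5.99793116e-04,
        9.67983079e-04,  2.38554330e-04]), 'effort': array([ 1.28542815e-03, -3.40182602e+01, -3.02423716e+01,  7.18220207e-02,
        3.29729996e-02, -1.13141955e-04]), 'position': array([5.49464084e-01, 2.58699753e-05, 2.04317241e-01]), 'tcp_rot': array([7.06348581e-01, 8.79442856e-05, 7.07864161e-01, 5.54366898e-05]), 'force': array([0.11806919, 1.39206301, 0.23557014]), 'torque': array([-0.00852603, -0.01041399, -0.00916818]), 'opening': 0.0940322842791993}
scene {'fovy': 42.715861217457615, 'cx': 316.953256906456, 'cy': 202.9960625756552, 'dist': array([-0.13012588,  0.        ,  0.        ,  0.        ,  0.        ]), 'R': array([[ 0.68966408,  0.72412381,  0.0028595 ],
       [ 0.5513295 , -0.52252442, -0.65038759],
       [-0.46946698,  0.45012548, -0.75959714]]), 't': array([-0.37910763, -0.27042523,  1.59819046])}
side {'fovy': 49.07578020026
[... 162 characters left out ...]
9, -0.43439501, -0.00311537],
       [-0.34017068,  0.70976709, -0.61685864],
       [ 0.2701715 , -0.55455536, -0.78706779]]), 't': array([0.4642284 , 0.19480723, 1.12010888])}
wrist {'fovy': 70.69049171328095, 'cx': 324.4739447602479, 'cy': 196.42702644514006, 'dist': array([-0.00821363,  0.        ,  0.        ,  0.        ,  0.        ]), 'T_tool_cam': array([[ 1.26828015e-03, -2.80108725e-01,  9.59967444e-01,
        -1.79880144e-01],
       [ 1.65012088e-04, -9.59968145e-01, -2.80109147e-01,
         8.25755211e-02],
       [ 9.99999182e-01,  5.13663102e-04, -1.17128721e-03,
        -6.27872607e-04],
       [ 0.00000000e+00,  0.00000000e+00,  0.00000000e+00,
         1.00000000e+00]])}
```

View pics/scene0.png

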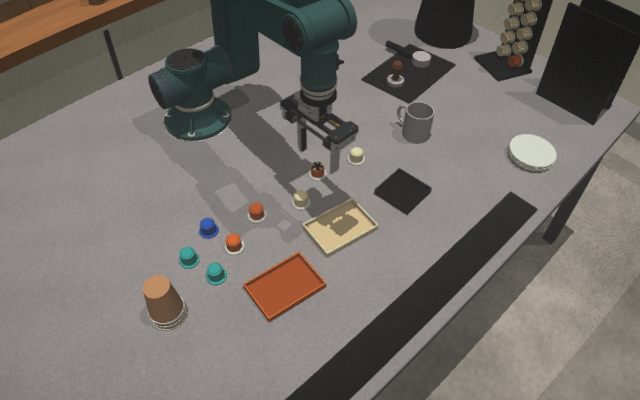

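View pics/side0.png

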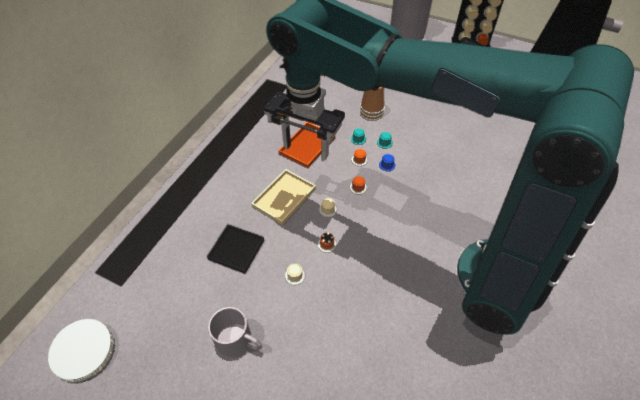

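View pics/wrist0.png

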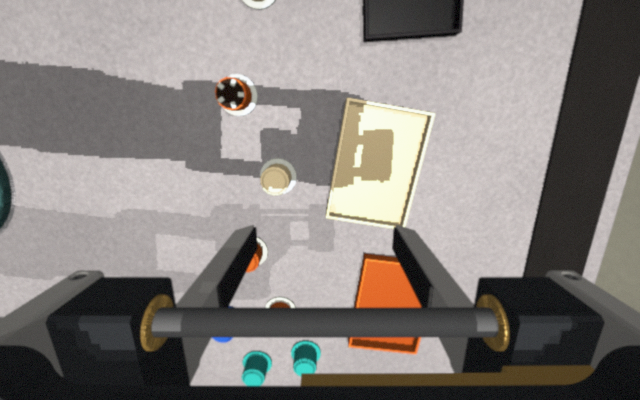

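Scene view: amber pods at (257,211) and (234,243), cream at (301,199) and (357,156), used at (317,171). The amber tray is at (285,286), the cream tray at (340,227) and the pan at (403,191). The blue and turquoise decoys sit beside the amber pods. Next I'll measure them.

```bash
cat > meas.py <<'E'
from h import *
def world(name,d):
    v,u=np.mgrid[0:400,0:640];o,r=ray(name,np.c_[u.ravel(),v.ravel()])
    return (o+r*d.ravel()[:,None]).reshape(400,640,3)
def masks(im):
    hsv=cv2.cvtColor(im,cv2.COLOR_RGB2HSV);h,s,v=[hsv[...,i].astype(int) for i in range(3)]
    return {"amber":(h<14)&(s>150)&(v>60),"cream":(h>=14)&(h<35)&(s>50)&(v>90)}
E
python3 - <<'E'
from meas import *
for n in("scene","side"):
    z=np.load(n+"0.npz");im,d=z["im"],z["d"];W=world(n,d)
    ok=(d>0)&(W[...,0]>.2)&(W[...,0]<.8)&(abs(W[...,1])<.45)
    for c,m in masks(im).items():
        k,l,st,ce=cv2.connectedComponentsWithStats((m&ok).astype(np.uint8))
        for i in range(1,k):
            if st[i,4]<40: continue
            p=W[l==i]; q=plane(n,[ce[i]],0.018)[0]
            ctr,_=cv2.minEnclosingCircle(p[:,:2].astype(np.float32))
            print(n,c,st[i,4],ce[i].round(),"plane",q[:2].round(4),"circ",np.round(ctr,4),"zmax",np.percentile(p[:,2],[5,95]).round(3))
            if st[i,4]>400:
                top=p[(p[:,2]>.012)]
                print("   rect",cv2.minAreaRect(top[:,:2].astype(np.float32)))
    # pods/objects by height
    m=(d>0)&(W[...,2]>.022)&(W[...,2]<.045)&(W[...,0]>.2)&(W[...,0]<.75)&(abs(W[...,1])<.45)
    k,l,st,ce=cv2.connectedComponentsWithStats(m.astype(np.uint8))
    for i in range(1,k):
        if st[i,4]<25: continue
        p=W[l==i];ctr,r=cv2.minEnclosingCircle(p[:,:2].astype(np.float32))
        print(n,"H",ce[i].round(),np.round(ctr,4),round(r,4),im[l==i].mean(0).round())
    m=(d>0)&(W[...,0]>.3)&(W[...,0]<.75)&(abs(W[...,1])<.45)&(im.max(2)<55)&(W[...,2]<.03)
    k,l,st,ce=cv2.connectedComponentsWithStats(m.astype(np.uint8))
    for i in range(1,k):
        if st[i,4]<300: continue
        p=W[l==i];print(n,"black",ce[i].round(),cv2.minAreaRect(p[:,:2].astype(np.float32)))
E
```

```text
scene amber 120 [256. 208.] plane [ 0.4329 -0.1095] circ [ 0.4435 -0.1164] zmax [0.028 0.037]
scene amber 143 [233. 240.] plane [ 0.4727 -0.2165] circ [ 0.4821 -0.2203] zmax [0.029 0.037]
scene amber 2769 [284. 286.] plane [ 0.6595 -0.2101] circ [ 0.6552 -0.2064] zmax [0.001 0.018]
   rect ((0.655781090259552, -0.2064775675535202), (0.15947303175926208, 0.11452899128198624), 81.60903930664062)
scene cream 151 [356. 155.] plane [0.4742 0.2263] circ [0.4774 0.2226] zmax [0.009 0.036]
scene cream 194 [301. 198.] plane [ 4.87e-01 -3.00e-04] circ [0.4871 0.0068] zmax [0.007 0.037]
scene cream 2278 [339. 226.] plane [0.6246 0.0062] circ [0.6232 0.0131] zmax [0.001 0.017]
   rect ((0.6201337575912476, 0.012282371520996094), (0.16241037845611572, 0.11439330875873566), 80.85897064208984)
scene cream 270 [161. 284.] plane [ 0.4593 -0.42  ] circ [ 0.5298 -0.4438] zmax [0.116 0.124]
scene H [400. 116.] [0.4595 0.4358] 0.0134 [118. 112. 111.]
scene H [415. 133.] [0.5281 0.4283] 0.0406 [86. 82. 81.]
scene H [356. 153.] [0.4748 0.2233] 0.0199 [184. 180. 144.]
scene H [317. 167.] [0.4408 0.1029] 0.0
[... 1705 characters left out ...]
[ 0.5136 -0.3025] 0.021 [ 45. 155. 146.]
side H [385. 137.] [ 0.4329 -0.3215] 0.0213 [ 47. 158. 150.]
side H [359. 154.] [ 0.4776 -0.2162] 0.0211 [202.  94.  38.]
side H [388. 159.] [ 0.3911 -0.2345] 0.0219 [ 49.  85. 177.]
side H [358. 182.] [ 0.4368 -0.1124] 0.0197 [188.  84.  37.]
side H [328. 204.] [0.483  0.0013] 0.0198 [170. 153. 116.]
side H [327. 239.] [0.4372 0.108 ] 0.0194 [96. 68. 55.]
side H [294. 271.] [0.4705 0.2287] 0.02 [221. 218. 185.]
side H [229. 322.] [0.5314 0.4266] 0.0347 [86. 79. 80.]
side H [252. 346.] [0.462  0.4426] 0.0196 [100.  94.  95.]
side black [236. 249.] ((0.6472625732421875, 0.22784657776355743), (0.11261468380689621, 0.11292082816362381), 3.49841046333313)
```

Fixing the estimates by averaging the two views:

| Item | x (m) | y (m) |
|---|---|---|
| Amber pod, near | .439 | -.114 |
| Amber pod, far | .479 | -.218 |
| Cream pod 1 | .484 | 0 |
| Cream pod 2 | .473 | .226 |
| Used pod | .439 | .105 |

The jaws open along world x, which is the short side of each tray. Cream pod 1 goes first.

```bash
python3 -m creep '[40,0,-20,0,80,0,-40,0,115,0,-60,0,140,0,-66,0,140,0,-66,0,140,0,-66,0,140,0,-66,0]' 0.45
python3 - <<'E'
from h import *
s=arm.read_state();print(s["position"],s["opening"],s["time_s"])
shot("wrist","w1.png")
E
```

```text
time_s: 0.73
position: [0.4862, -0.0002, 0.0677]
tcp_rot: [0.709, -0.0, 0.706, -0.0]
force: [-0.4, -0.1, 0.4]
opening: 0.0679
[ 4.86189193e-01 -2.28902721e-04  6.77167739e-02] 0.06793926037961634 0.7333
```

View pics/w1.png

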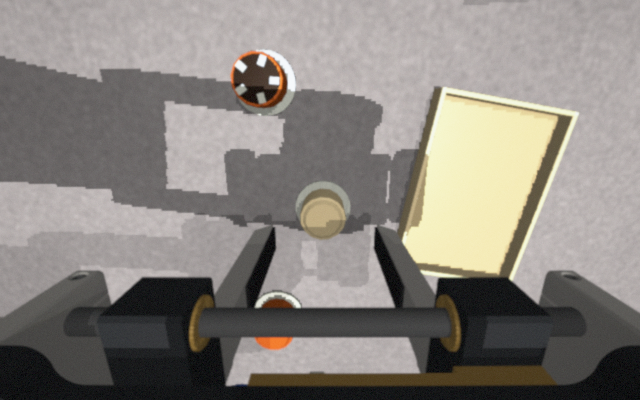

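The wrist view shows the cream pod centred between the fingers at about (323,217). I'll check its y from this view, along with the used pod at (259,78).

```bash
python3 - <<'E'
from h import *
print(plane("wrist",[[323,217],[259,78],[275,333]],0.033).round(4), plane("wrist",[[323,207],[263,83]],0.003).round(4),plane("wrist",[[437,90],[577,111],[509,279],[400,272]],0.018).round(4))
E
```

```text
[[ 0.4851  0.002   0.033 ]
 [ 0.4398  0.1069  0.033 ]
 [ 0.4404 -0.1127  0.033 ]] [[0.4851 0.0005 0.003 ]
 [0.4365 0.1066 0.003 ]] [[ 0.5729  0.1002  0.018 ]
 [ 0.6859  0.0851  0.018 ]
 [ 0.6595 -0.0659  0.018 ]
 [ 0.5563 -0.058   0.018 ]]
```

```bash
python3 -m creep '[20,1,-1,0,40,1,-1,0,52,1,-1,0,58,1,-1,0,58,1,-1,0,58,1,-1,0]' ; python3 -m creep '[0,0,0,0,0,0,0,0,0,0,0,0,0,0,0,0,0,0,0,0,0,0,0,0]' -1
```

```text
time_s: 1.28
position: [0.4849, 0.0008, 0.0092]
tcp_rot: [0.708, -0.0, 0.706, -0.0]
force: [-0.5, 0.3, -0.2]
opening: 0.0684
time_s: 1.78
position: [0.4833, 0.0009, 0.0079]
tcp_rot: [0.707, -0.0, 0.707, -0.0]
force: [-0.1, -0.3, 1.0]
opening: 0.0374
```

```bash
python3 -m creep '[-25,0,0,0,-50,0,0,0,-60,0,20,0,-65,-5,45,0,-65,-12,75,0,-65,-18,105,0,-65,-21,125,0,-65,-21,130,0,-65,-21,130,0]'; python3 -m creep '[20,0,0,0,40,0,0,0,52,0,0,0,58,0,0,0,59,0,0,0,59,0,0,0,59,0,0,0]'
```

```text
time_s: 2.53
position: [0.6135, -0.0201, 0.0717]
tcp_rot: [0.707, 0.0, 0.707, 0.0]
force: [-0.2, 0.2, 0.3]
opening: 0.0374
time_s: 3.12
position: [0.6134, -0.02, 0.0145]
tcp_rot: [0.708, -0.0, 0.707, -0.0]
force: [-0.2, -0.6, -0.0]
opening: 0.0375
```

```bash
python3 -m creep '[1,0,0,0,2,0,0,0,2,0,0,0,2,0,0,0]'; python3 -m creep '[0,0,0,0,0,0,0,0,0,0,0,0,0,0,0,0,0,0,0,0]' 0.2; python3 -m creep '[-15,0,0,0,-35,0,0,0,-60,0,0,0,-60,0,-10,0,-60,0,-10,0]'
python3 - <<'E'
from h import *
shot("wrist","w2.png")
E
```

```text
time_s: 3.45
position: [0.6133, -0.02, 0.0119]
tcp_rot: [0.707, -0.0, 0.707, -0.0]
force: [0.3, -0.4, 0.4]
opening: 0.0376
time_s: 3.87
position: [0.613, -0.02, 0.0115]
tcp_rot: [0.707, -0.0, 0.707, 0.0]
force: [0.5, -0.4, 0.6]
opening: 0.0565
time_s: 4.28
position: [0.6036, -0.0201, 0.0738]
tcp_rot: [0.708, -0.0, 0.706, -0.0]
force: [0.1, -0.7, -0.5]
opening: 0.0561
```

View pics/w2.png

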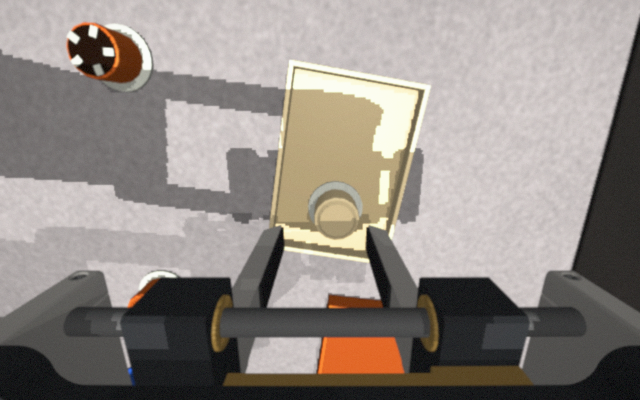

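The cream pod stands upright in the cream tray's near half, at (335,210). Next is the second cream pod.

```bash
python3 -m creep '[0,35,-18,0,0,70,-36,0,0,105,-54,0,0,140,-72,0,0,175,-90,0,0,210,-110,0,0,235,-125,0,0,246,-131,0,0,246,-131,0,0,246,-131,0]' 0.45
python3 - <<'E'
from h import *
print(arm.read_state()["position"])
shot("wrist","w3.png")
E
```

```text
time_s: 5.17
position: [0.472, 0.2256, 0.0708]
tcp_rot: [0.707, -0.001, 0.707, -0.0]
force: [0.1, -0.4, 0.0]
opening: 0.0682
[0.47203047 0.22562603 0.07076956]
```

View pics/w3.png

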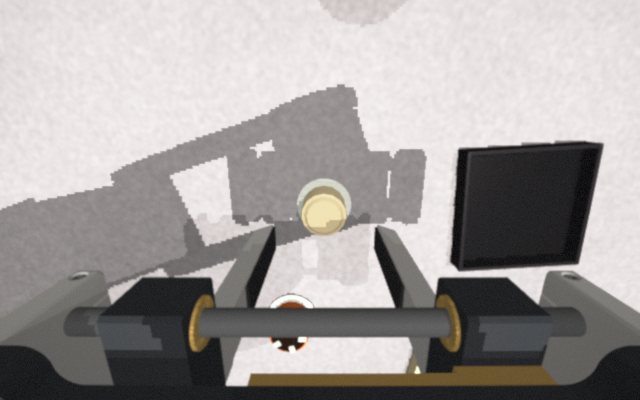

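The pod is centred at (324,213) and the pan is visible on the right, so I'll descend and grip.

```bash
python3 - <<'E'
from h import *
print(plane("wrist",[[324,214]],0.033).round(4),plane("wrist",[[460,149],[602,144],[583,266],[452,269]],0.018).round(4))
E
python3 -m creep '[20,2,0,0,40,2,0,0,54,2,0,0,62,2,0,0,62,2,0,0,62,2,0,0]' ; python3 -m creep '[0,0,0,0,0,0,0,0,0,0,0,0,0,0,0,0,0,0,0,0,0,0,0,0]' -1
```

```text
[[0.4712 0.229  0.033 ]] [[0.5828 0.2802 0.018 ]
 [0.6994 0.2845 0.018 ]
 [0.7128 0.172  0.018 ]
 [0.5904 0.1692 0.018 ]]
time_s: 5.72
position: [0.4726, 0.2269, 0.0094]
tcp_rot: [0.707, 0.0, 0.707, -0.001]
force: [0.2, 0.2, 0.9]
opening: 0.0681
time_s: 6.22
position: [0.4723, 0.2282, 0.01]
tcp_rot: [0.707, 0.0, 0.707, 0.0]
force: [-0.4, 0.4, 1.5]
opening: 0.0373
```

```bash
python3 -m creep '[-25,0,0,0,-50,0,0,0,-62,-20,15,0,-65,-50,40,0,-65,-85,68,0,-65,-115,96,0,-65,-145,122,0,-65,-170,145,0,-65,-178,152,0,-65,-178,152,0]'; python3 -m creep '[20,0,0,0,40,0,0,0,52,0,0,0,58,0,0,0,61,0,0,0,61,0,0,0,61,0,0,0]'
```

```text
time_s: 7.05
position: [0.6252, 0.0476, 0.0739]
tcp_rot: [0.707, 0.001, 0.707, -0.001]
force: [-1.1, 0.3, 0.8]
opening: 0.0376
time_s: 7.63
position: [0.6241, 0.0509, 0.0143]
tcp_rot: [0.708, -0.0, 0.707, 0.0]
force: [-0.4, -0.2, -0.2]
opening: 0.0377
```

```bash
python3 -m creep '[1,0,0,0,1,0,0,0,1,0,0,0]'; python3 -m creep '[0,0,0,0,0,0,0,0,0,0,0,0,0,0,0,0,0,0,0,0]' 0.2; python3 -m creep '[-15,0,0,0,-35,0,0,0,-60,0,0,0,-60,10,-30,0,-60,22,-60,0,-60,36,-100,0,-60,50,-135,0,-60,55,-165,0,-60,56,-186,0,-60,56,-186,0]'
python3 - <<'E'
from h import *
print(arm.read_state()["position"])
shot("wrist","w4.png")
E
```

```text
time_s: 7.88
position: [0.6245, 0.0506, 0.0135]
tcp_rot: [0.708, 0.0, 0.707, 0.0]
force: [-0.5, 1.3, 3.5]
opening: 0.0371
time_s: 8.3
position: [0.6239, 0.0498, 0.0121]
tcp_rot: [0.707, 0.0, 0.707, -0.0]
force: [-0.8, 0.0, 0.0]
opening: 0.0559
time_s: 9.13
position: [0.4342, 0.1065, 0.072]
tcp_rot: [0.706, -0.001, 0.708, 0.001]
force: [0.4, 0.9, 0.0]
opening: 0.0563
[0.43418549 0.10650179 0.0719947 ]
```

View pics/w4.png

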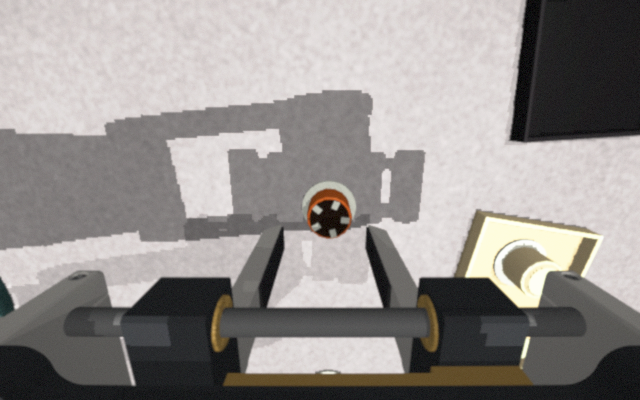

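The used pod, with its dark top and white flaps, is under the gripper at (329,214). The cream pod stands in the tray at (520,265). I'll grip the used pod.

```bash
python3 -m creep '[0,0,3,0,20,0,3,0,40,0,3,0,54,0,3,0,62,0,3,0,62,0,3,0,62,0,3,0]' 0.45 ; python3 -m creep '[0,0,0,0,0,0,0,0,0,0,0,0,0,0,0,0,0,0,0,0,0,0,0,0]' -1
```

```text
time_s: 9.77
position: [0.442, 0.1058, 0.0104]
tcp_rot: [0.707, 0.0, 0.707, -0.0]
force: [-0.3, -0.0, 0.1]
opening: 0.0682
time_s: 10.27
position: [0.4414, 0.106, 0.011]
tcp_rot: [0.707, 0.0, 0.707, 0.0]
force: [0.0, 0.6, 2.6]
opening: 0.0374
```

```bash
python3 -m creep '[-25,0,0,0,-50,0,0,0,-62,10,18,0,-65,28,46,0,-65,46,78,0,-65,64,110,0,-65,82,142,0,-65,100,172,0,-65,115,198,0,-65,120,207,0]'; python3 -m creep '[0,0,0,0,20,0,0,0,40,0,0,0,52,0,0,0,60,0,0,0,60,0,0,0,60,0,0,0]'; python3 -m creep '[2,0,0,0,2,0,0,0,2,0,0,0]'
```

```text
time_s: 11.1
position: [0.6506, 0.228, 0.0743]
tcp_rot: [0.707, -0.0, 0.707, 0.001]
force: [-1.8, -1.3, -0.4]
opening: 0.0376
time_s: 11.68
position: [0.6479, 0.2258, 0.0158]
tcp_rot: [0.707, 0.0, 0.707, -0.0]
force: [-0.6, -0.0, 0.2]
opening: 0.0378
time_s: 11.93
position: [0.6484, 0.226, 0.0142]
tcp_rot: [0.707, 0.0, 0.707, 0.0]
force: [-0.0, 0.6, -0.9]
opening: 0.0371
```

```bash
python3 -m creep '[0,0,0,0,0,0,0,0,0,0,0,0,0,0,0,0,0,0,0,0]' 0.2; python3 -m creep '[-15,0,0,0,-35,0,0,0,-60,0,0,0,-60,-30,-20,0,-60,-60,-40,0,-60,-95,-60,0,-60,-130,-80,0,-60,-165,-100,0,-60,-200,-120,0,-60,-200,-120,0]'
python3 - <<'E'
from h import *
print(arm.read_state()["position"])
E
```

```text
time_s: 12.35
position: [0.6481, 0.226, 0.0135]
tcp_rot: [0.707, -0.0, 0.707, 0.0]
force: [0.9, -0.6, 0.5]
opening: 0.0561
time_s: 13.18
position: [0.5246, 0.0209, 0.0732]
tcp_rot: [0.706, 0.001, 0.708, -0.003]
force: [0.6, 1.0, -0.6]
opening: 0.0563
[0.52460141 0.02093653 0.07321109]
```

```bash
python3 -m creep '[0,-35,-22,0,0,-70,-44,0,0,-105,-66,0,0,-140,-89,0,0,-140,-89,0,0,-140,-89,0]' 0.45
python3 - <<'E'
from h import *
print(arm.read_state()["position"])
shot("wrist","w5.png")
E
```

```text
time_s: 13.68
position: [0.4388, -0.1152, 0.0739]
tcp_rot: [0.708, 0.002, 0.707, -0.001]
force: [0.5, 0.5, 0.6]
opening: 0.068
[ 0.43881959 -0.11522164  0.07387925]
```

View pics/w5.png

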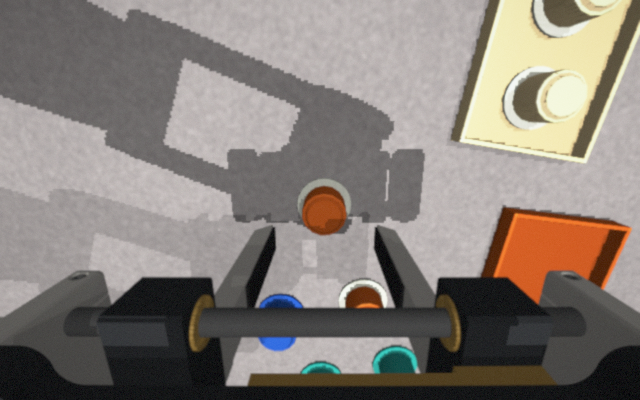

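The amber pod is centred between the fingers at (324,210). Both cream pods stand upright in the cream tray. Gripping the amber pod now.

```bash
python3 - <<'E'
from h import *
print(plane("wrist",[[324,212]],0.033).round(4))
E
python3 -m creep '[20,2,0,0,40,2,0,0,54,2,0,0,63,2,0,0,63,2,0,0,63,2,0,0]' ; python3 -m creep '[0,0,0,0,0,0,0,0,0,0,0,0,0,0,0,0,0,0,0,0,0,0,0,0]' -1
```

```text
[[ 0.4383 -0.1094  0.033 ]]
time_s: 14.23
position: [0.4396, -0.1109, 0.0104]
tcp_rot: [0.707, -0.001, 0.707, 0.001]
force: [0.1, -0.5, 0.9]
opening: 0.0683
time_s: 14.73
position: [0.4393, -0.1122, 0.011]
tcp_rot: [0.707, -0.0, 0.707, -0.0]
force: [0.6, 0.4, 1.3]
opening: 0.0377
```

```bash
python3 -m creep '[-25,0,0,0,-50,0,0,0,-62,-5,25,0,-65,-12,55,0,-65,-20,90,0,-65,-30,125,0,-65,-40,160,0,-65,-50,195,0,-65,-58,220,0,-65,-58,220,0]'
python3 - <<'E'
from h import *
print(arm.read_state()["position"])
shot("wrist","w6.png");shot("scene","s6.png")
E
```

```text
time_s: 15.57
position: [0.6624, -0.1715, 0.0734]
tcp_rot: [0.707, 0.0, 0.707, -0.0]
force: [-0.9, 0.6, 0.1]
opening: 0.0372
[ 0.6623717  -0.17150193  0.07335913]
```

View pics/w6.png

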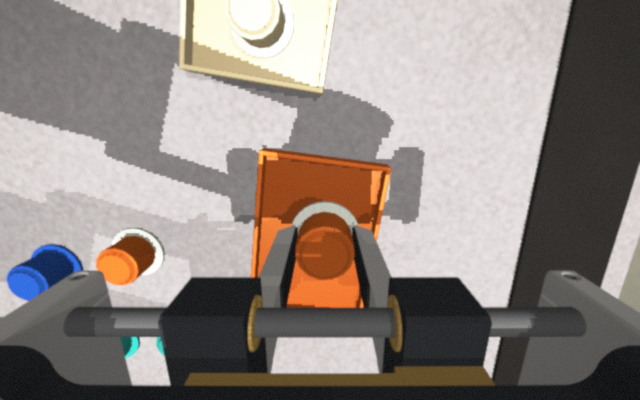

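View pics/s6.png

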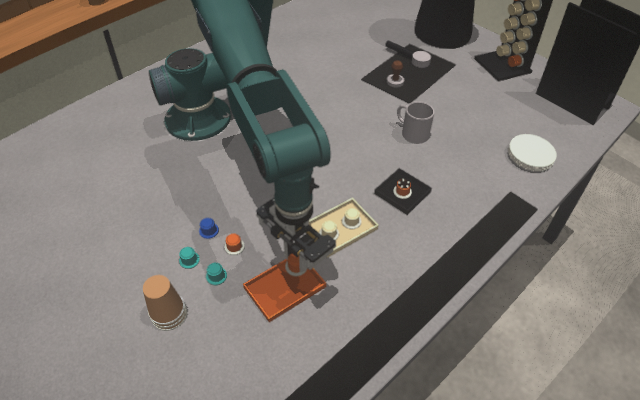

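The used pod is in the pan at scene (403,188), and both cream pods are in the cream tray. The amber pod hangs over the amber tray. I'll check that tray's far corners at wrist (260,150) and (390,167), plus amber pod B at (117,265).

```bash
python3 - <<'E'
from h import *
print(plane("wrist",[[260,150],[390,167]],0.018).round(4),plane("wrist",[[117,267]],0.033).round(4))
E
python3 -m creep '[0,0,-1,0,20,0,-1,0,40,0,-1,0,52,0,-1,0,60,0,-1,0,60,0,-1,0,60,0,-1,0]'; python3 -m creep '[1,0,0,0,1,0,0,0,1,0,0,0]'
```

```text
[[ 0.6042 -0.1161  0.018 ]
 [ 0.7133 -0.1304  0.018 ]] [[ 0.4737 -0.2174  0.033 ]]
time_s: 16.25
position: [0.6577, -0.1699, 0.016]
tcp_rot: [0.707, -0.0, 0.707, -0.0]
force: [-0.4, -0.6, -0.8]
opening: 0.0374
time_s: 16.5
position: [0.6583, -0.1701, 0.0151]
tcp_rot: [0.707, -0.0, 0.707, -0.0]
force: [-0.4, -0.1, 0.5]
opening: 0.0374
```

```bash
python3 -m creep '[0,0,0,0,0,0,0,0,0,0,0,0,0,0,0,0,0,0,0,0]' 0.2; python3 -m creep '[-15,0,0,0,-35,0,0,0,-60,0,0,0,-60,-10,-40,0,-60,-20,-80,0,-60,-30,-120,0,-60,-40,-155,0,-60,-47,-181,0,-60,-47,-181,0,-60,-47,-181,0]'
python3 - <<'E'
from h import *
print(arm.read_state()["position"])
shot("wrist","w7.png")
E
```

```text
time_s: 16.92
position: [0.6581, -0.17, 0.0145]
tcp_rot: [0.707, -0.0, 0.707, -0.0]
force: [-0.1, 0.6, -0.9]
opening: 0.0563
time_s: 17.75
position: [0.4763, -0.2174, 0.0749]
tcp_rot: [0.707, 0.001, 0.707, -0.001]
force: [0.3, -0.6, -0.4]
opening: 0.0561
[ 0.47627999 -0.21740659  0.07491854]
```

View pics/w7.png

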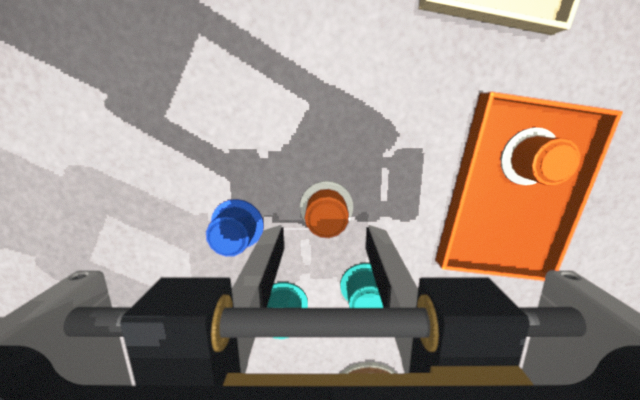

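The last amber pod is centred at (326,212). The blue decoy is at (235,227), to the left of the finger, so I'll keep the opening narrow.

```bash
python3 - <<'E'
from h import *
print(plane("wrist",[[326,214],[235,236]],0.033).round(4),plane("wrist",[[486,92],[620,112],[548,278],[440,267]],0.018).round(4))
E
python3 -m creep '[20,1,1,0,40,1,1,0,54,1,1,0,64,1,1,0,64,1,1,0,64,1,1,0]' 0.3; python3 -m creep '[0,0,0,0,0,0,0,0,0,0,0,0,0,0,0,0,0,0,0,0,0,0,0,0]' -1
```

```text
[[ 0.4778 -0.2147  0.033 ]
 [ 0.4    -0.2347  0.033 ]] [[ 0.6047 -0.1177  0.018 ]
 [ 0.7167 -0.1326  0.018 ]
 [ 0.6917 -0.2858  0.018 ]
 [ 0.5858 -0.2735  0.018 ]]
time_s: 18.3
position: [0.4787, -0.2157, 0.0102]
tcp_rot: [0.707, -0.0, 0.707, 0.0]
force: [-1.1, 0.0, 0.0]
opening: 0.0611
time_s: 18.8
position: [0.4786, -0.2164, 0.0114]
tcp_rot: [0.708, -0.0, 0.706, -0.0]
force: [0.5, 0.3, 2.4]
opening: 0.0376
```

```bash
python3 -m creep '[-25,0,0,0,-50,0,0,0,-62,-2,25,0,-65,-6,55,0,-65,-12,90,0,-65,-18,125,0,-65,-22,150,0,-65,-22,166,0,-65,-22,166,0,-65,-22,166,0]';python3 -m creep '[20,0,0,0,40,0,0,0,52,0,0,0,60,0,0,0,60,0,0,0,60,0,0,0]'; python3 -m creep '[1,0,0,0,1,0,0,0,1,0,0,0]'
```

```text
time_s: 19.63
position: [0.6438, -0.2378, 0.0745]
tcp_rot: [0.706, 0.0, 0.708, 0.0]
force: [0.2, 0.0, -0.2]
opening: 0.0373
time_s: 20.13
position: [0.6435, -0.2381, 0.016]
tcp_rot: [0.707, 0.0, 0.707, -0.0]
force: [0.5, -0.1, 1.0]
opening: 0.0374
time_s: 20.38
position: [0.644, -0.2382, 0.0148]
tcp_rot: [0.707, -0.0, 0.707, -0.0]
force: [-0.2, 0.0, 0.6]
opening: 0.0373
```

```bash
python3 -m creep '[0,0,0,0,0,0,0,0,0,0,0,0,0,0,0,0,0,0,0,0]' 0.2; python3 -m creep '[-20,0,0,0,-50,0,0,0,-90,0,0,0,-120,20,-40,0,-150,50,-70,0,-180,90,-100,0,-180,130,-130,0,-180,170,-170,0,-180,200,-200,0,-180,230,-230,0]'; python3 -m creep '[0,0,-40,0,0,0,-40,0,0,0,-40,0,0,0,-40,0,0,0,-40,0,0,0,-40,0]'
python3 - <<'E'
from meas import *
for n in("scene","side"):
    im,d=shot(n,n+"8.png");W=world(n,d)
    m=(d>0)&(W[...,2]>.026)&(W[...,2]<.055)&(W[...,0]>.2)&(W[...,0]<.75)&(abs(W[...,1])<.5)
    k,l,st,ce=cv2.connectedComponentsWithStats(m.astype(np.uint8))
    for i in range(1,k):
        if st[i,4]<25: continue
        p=W[l==i];ctr,r=cv2.minEnclosingCircle(p[:,:2].astype(np.float32))
        print(n,"H",ce[i].round(),np.round(ctr,4),round(r,4),np.percentile(p[:,2],97).round(3))
E
```

```text
time_s: 20.8
position: [0.6441, -0.238, 0.0145]
tcp_rot: [0.707, -0.0, 0.707, 0.0]
force: [-0.1, 0.2, 0.1]
opening: 0.0565
time_s: 21.63
position: [0.4536, -0.049, 0.1932]
tcp_rot: [0.708, 0.0, 0.706, -0.0]
force: [0.5, 0.7, 0.3]
opening: 0.0564
time_s: 22.13
position: [0.416, -0.0508, 0.1925]
tcp_rot: [0.707, 0.0, 0.707, -0.0]
force: [0.1, -0.3, -0.1]
opening: 0.0564
scene H [399. 114.] [0.4568 0.4352] 0.0106 0.053
scene H [419. 115.] [0.5105 0.4635] 0.0259 0.055
scene H [416. 131.] [0.5265 0.4336] 0.0412 0.054
scene H [403. 185.] [0.651  0.2223] 0.0217 0.039
scene H [351. 214.] [0.6251 0.0492] 0.0207 0.042
scene H [207. 223.] [ 0.3949 -0.2374] 0.0195 0.038
scene H [328. 227.] [ 0.6141 -0.0208] 0.0219 0.041
scene H [187. 253.] [ 0.4373 -0.3256] 0.02 0.038
scene H [214. 269.] [ 0.5189 -0.3051] 0.0205 0.038
scene H [296. 273.] [ 0.6609 -0.1718] 0.0198 0.042
scene H [270. 287.] [ 0.6481 -0.2407] 0.0211 0.041
scene H [169. 315.] [ 0.5294 -0.4473] 0.0414 0.054
side H [314. 133.] [ 0.6443 -0.2384] 0.0211 0.042
side H [358. 136.] [ 0.5115 -0.2922] 0.0119 0.035
side H [300. 145.] [ 0.656  -0.1689] 0.0195 0.041
side H [388. 159.] [ 0.3917 -0.235 ] 0.0203 0.037
side H [290. 183.] [ 0.6119 -0.0189] 0.02 0.042
side H [275. 199.] [0.6239 0.0515] 0.0202 0.042
side H [234. 244.] [0.6481 0.2278] 0.0195 0.04
side H [227. 322.] [0.5276 0.4341] 0.0374 0.054
side H [235. 348.] [0.5057 0.4566] 0.0392 0.054
side H [257. 347.] [0.4546 0.4378] 0.0125 0.051
```

View pics/scene8.png

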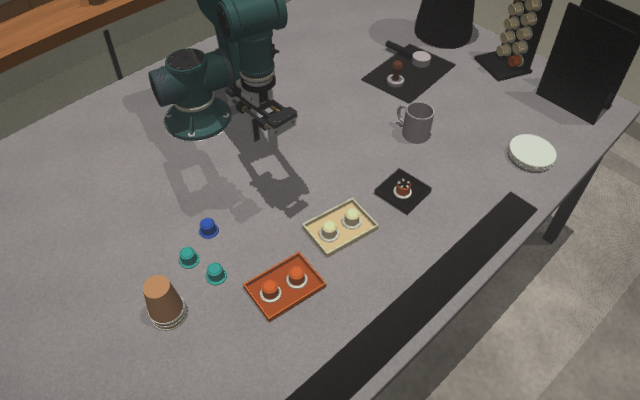

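View pics/side8.png

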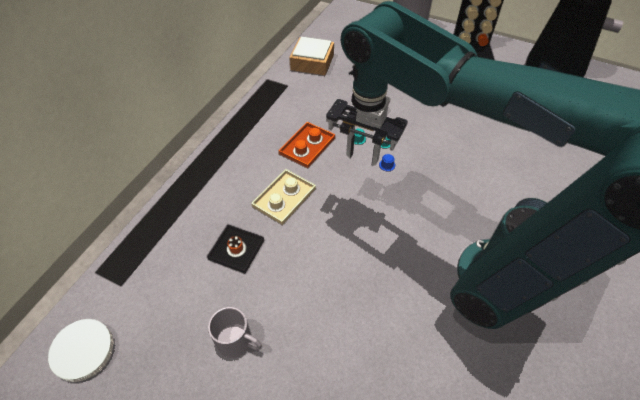

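Both views show all five pods upright in the right places: ambers at scene (270,290) and (296,276), creams at (328,230) and (351,216), and the used pod at (403,188). The jug, cups and decoys have not moved. The gripper is clear, so I'm handing in.

```bash
python3 -c "
from plant import arm
print(arm.sign_off())"
```

```text
the job is handed in; nothing more can be done
None
```

All five pods are sorted and released, and the job was handed in at about 22 s of robot time. Both amber pods stand in the amber tray, both cream pods in the cream tray, and the used pod is in the black waste pan.

- **Position:** the last scene and side views, using depth, put each fresh pod about 35 mm either side of its tray's middle. By my estimates they are within about 1 cm of the tray's long axis.
- **Upright:** the pod tops measured 41–42 mm above the counter. That is a couple of millimetres more than the 39 mm expected from a 35 mm pod on a 4 mm floor. Pods standing on the counter read about the same amount high, so I took it as a camera bias.
- **Bystanders:** the jug, cup stack and blue and turquoise decoys look unmoved in the last pictures, and the gripper ended about 19 cm above the counter, well clear of everything.
- **Disagreements:** the scene and side views differed by 2–6 mm, so I used averages. My estimates of the amber tray's centre varied by up to about 7 mm, which the pod positions can absorb.

No check failed. `sign_off` gives no verdict, so the result is not confirmed by the judge.

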